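Press the canister lids home

TASK

The lids of the bakery's white canisters are standing up out of their rims. With light pushes of the fingertips, gently press three of them down until fully home: first the square canister's, then the low wide round one's, then the tall slim round one's. Leave the oblong canister's lid standing up, do not lift, tip or shift any canister, leave everything else alone, and finish clear of it all.

Things in the scene. Friction and masses are not known exactly. Their poses are not given: they have to be found in the camera images.
- square_canister: the square canister: 85 x 85 mm, 100 mm tall without its lid. White glazed, loose on the table, 0.5 to 1.1 kg. Origin: centre of its underside; z up.
- square_lid_top (a point): centre of the flat top of the square canister's lid, a plain wooden slab 14 mm thick with the canister's outline, on a rubber seal; the point sinks with the lid.
- square_lid (a joint): how far this lid is pushed down, m: 0 = standing 15 mm above the rim, 0.015 = fully home on the rim; starts between 0 and 0.003. Slides straight down against a steady friction of about 4 N, stays where it is left, and meets a firm stop when home.
- low_canister: the low, wide round canister: 110 mm across, 75 mm tall without its lid. White glazed, loose on the table, 0.5 to 1.1 kg. Origin: centre of its underside; z up.
- low_lid_top (a point): centre of the flat top of the low canister's lid, a plain wooden slab 14 mm thick with the canister's outline, on a rubber seal; the point sinks with the lid.
- low_lid (a joint): how far this lid is pushed down, m: 0 = standing 15 mm above the rim, 0.015 = fully home on the rim; starts between 0 and 0.003. Slides straight down against a steady friction of about 4 N, stays where it is left, and meets a firm stop when home.
- tall_canister: the tall, slim round canister: 70 mm across, 130 mm tall without its lid. White glazed, loose on the table, 0.5 to 1.1 kg. Origin: centre of its underside; z up.
- tall_lid_top (a point): centre of the flat top of the tall canister's lid, a plain wooden slab 14 mm thick with the canister's outline, on a rubber seal; the point sinks with the lid.
- tall_lid (a joint): how far this lid is pushed down, m: 0 = standing 15 mm above the rim, 0.015 = fully home on the rim; starts between 0 and 0.003. Slides straight down against a steady friction of about 4 N, stays where it is left, and meets a firm stop when home.
- oblong_canister: the oblong canister: 140 mm (its x) x 70 mm (its y), 90 mm tall without its lid; its lid is to stay up. White glazed, loose on the table, 0.5 to 1.1 kg. Origin: centre of its underside; z up.
- oblong_lid_top (a point): centre of the flat top of the oblong canister's lid, a plain wooden slab 14 mm thick with the canister's outline, on a rubber seal; the point sinks with the lid.
- oblong_lid (a joint): how far this lid is pushed down, m: 0 = standing 15 mm above the rim, 0.015 = fully home on the rim; starts between 0 and 0.003. Slides straight down against a steady friction of about 4 N, stays where it is left, and meets a firm stop when home.
- mug: bystander: white mug, 72 mm across, 85 mm tall; loose. Origin at its underside.
- bottle: bystander: amber bottle, 56 mm across, 130 mm tall; loose. Origin at its underside.
- bowl: bystander: steel bowl, 100 mm across, 50 mm tall; loose. Origin at its underside.
- small_loaf: bystander: small brown loaf, 140 x 72 mm, 66 mm tall; loose. Origin at its underside.
- spoon: bystander: wooden spoon lying flat; loose. Origin at its underside.
- pastry_ring: bystander: steel pastry ring, 70 mm across, 40 mm tall; loose. Origin at its underside.
Mind the look-alikes: they are no part of the job. Leave any blue or red look-alike of the square_canister alone.

How it is judged:
On the way, in this order (a step that is already met when the one before it is completed fails the run):
1. the square canister's lid is home (value of joint square_lid above 0.012 m), for 0.1 s.
2. the low canister's lid is home (value of joint low_lid above 0.012 m), for 0.1 s.
3. the tall canister's lid is home (value of joint tall_lid above 0.012 m), for 0.1 s.
At the end, for the whole second after the job is handed in: The lids of the square, low and tall canisters are within 3 mm of fully home, the oblong one's is pushed less than 6 mm; all four canisters stand upright at rest on the table within 30 mm of where they began (value of joint each of square_lid, low_lid, tall_lid above 0.012 m and value of joint oblong_lid below 0.006 m and height (world z) of each of square_canister, low_canister, tall_canister, oblong_canister below 0.005 m and angle between each of square_canister, low_canister, tall_canister, oblong_canister's own z axis and vertical below 0.05 rad and distance of each of square_canister, low_canister, tall_canister, oblong_canister from where it was at the start of the episode below 0.03 m and linear speed of each of square_canister, low_canister, tall_canister, oblong_canister below 0.02 m/s); the robot touches nothing.
It fails at once if a lid was pushed before the one ahead of it in the order was home ((value of joint low_lid above 0.006 m and value of joint square_lid below 0.011 m) or (value of joint tall_lid above 0.006 m and value of joint low_lid below 0.011 m)).
It fails at once if the oblong canister's lid was pushed down (value of joint oblong_lid above 0.006 m).
It fails at once if a canister was lifted, tipped, or shifted by more than 30 mm (height (world z) of any of square_canister, low_canister, tall_canister, oblong_canister above 0.012 m or angle between any of square_canister, low_canister, tall_canister, oblong_canister's own z axis and vertical above 0.2 rad or distance of any of square_canister, low_canister, tall_canister, oblong_canister from where it was at the start of the episode above 0.03 m).
It fails at once if a canister was pushed hard (over 40 N) (contact force between any of the fingers, the arm and square_canister above 40 N or contact force between any of the fingers, the arm and low_canister above 40 N or contact force between any of the fingers, the arm and tall_canister above 40 N or contact force between any of the fingers, the arm and oblong_canister above 40 N).
It fails at once if something else on the table was disturbed (moved by more than 30 mm) (distance of any of mug, bottle, bowl, small_loaf, spoon, pastry_ring from where it was at the start of the episode above 0.03 m).
It also fails if it takes over 56 s, if anything falls off the work surface, if the arm or the gripper's body presses on something with over 40 N, if the wrist force passes 120 N, or if a joint passes its speed limit or range.

ROBOT

A 6-joint arm with a two-finger parallel gripper is mounted at the origin on the work surface. World frame = base frame: x ahead of the robot, y to its left, z up, the work surface at z = 0. Lengths are in m, angles in rad, forces in N, time in s.
With the tool pointing down it reaches from about 0.3 to 0.875 m from the base axis. Payload 6.4 kg.
Tool frame: the origin (TCP) lies between the finger pads; the fingertips stand ctrl.tip_reach ahead of it and the grasp point (between the pads) lies 11 mm behind it (ctrl.tip_reach is the distance from the TCP to the fingertips, in m); z points along the fingers, x is the direction in which the jaws open and shut, and the axes are right-handed (so a half turn about z gives the same grasp; the last joint's range is limited). The gripper opens to 85 mm and grips with 20 to 120 N. Pads are 22 mm wide; open, the fingers measure 114 mm over their backs; the gripper's body (76 mm by 85 mm) begins 54 mm behind the grasp point. The pads swing forward as they close: fully open they stand 13 mm farther back than shut.
Start: joints at [0.918, 0.181, 1.607, -0, 1.354, -0.206], TCP at [0.248, 0.519, 0.214] pointing down, gripper open.
Joint ranges: [-2.99, 2.99], [-0.89, 2.07], [0.3, 2.58], [-1.14, 4.28], [0, 2.63], [-3.12, 3.12]. Speed limits (rad/s): [2.57, 2.57, 3.01, 3.14, 3.14, 3.14].

INTERFACE

Orientations are given as a unit quaternion [w, x, y, z].
In Python, from bench import telemetry, viewer, ticket, nets, ctrl gives the robot as it stands.
- The arm moves only by the tool step_arm, never from a script. Its argument "plan" is a list of rows, each a list of 2 entries, a list of its own where there are three numbers: the shift along the tool's x, y, z in m, then the turn, a rotation vector about the tool's x, y, z in degrees. A call has 1 to 5 rows; each row is the pose to reach, as a shift and turn from the pose commanded when the call began, along the tool's axes at that moment; what a row does not reach only later rows make up. A row lasts 1/10 s, in which the tool goes at most 50 mm and 8.59 degrees, less where a joint would pass 70% of its speed; a pose out of reach is approached as far as the arm can. A call with a gripper value outside its range is refused whole. "fingers" is the opening in per cent of the stroke, from 0 (shut) to 100 (fully open), set as the call begins (left out, the last holds). The fingers move at their own pace and stop on an object; the grip force is fixed at half the most. Time passes only in rows, so rows that repeat a pose let the fingers close. It gives the time, the measured TCP pose, the force and the opening at its end, in the units of the state.
- telemetry.get_obs(): the state, without advancing time (a new reading comes with each control period).
- viewer.camera(name): name is "scene" or "top" or "wrist"; returns the picture (384x512x3 uint8, red, green, blue); there is no depth.
- viewer.get_calibration(name): a dict with "K" (3x3 intrinsics, pixels), "dist" ([k1, k2, p1, p2, k3] as OpenCV has them; the pictures are not rectified), "origin" and "orientation" of the camera in the world. Camera axes: x right, y up, looking along -z (the intrinsics and any distortion apply to the point x, -y, -z); pixel columns grow to the right and rows downward; lengths in m; the calibration is good to about 2 mm. A picture is of the moment at which its call begins: read the wrist's pose just before it. get_calibration takes no time and is no camera call; for the wrist camera it gives the pose at the moment of the call.
- ticket.hand_in(): hands the job in, once; it reports no verdict.
Trained networks look in the newest picture that a camera, given by its name, has taken for a name from the list of things; names that differ only in an ending like _2 or _b are one class to them, and where a whole thing is asked for, a point or a joint stands for the part that bears it (a point fixed in the world has none). Each returns a list of dicts, best first, with "score" (0 to 1); they miss things now and then, are a little off and sometimes report something else, mostly with a low value. They report only what shows in the picture. A call takes as long as a camera call. They do not tell look-alikes from the thing itself.
- nets.boxes_of(thing, camera): "extent" ([left, top, right, bottom] in pixels, round what is visible of it).
The state is a dict: "time_s": time; "q": joint angles; "dq": joint speeds; "joint_efforts": joint torques, N m; "eef_pos": TCP position; "eef_rot": TCP orientation; "wrist_force": force on the tool from outside, world axes, zero at the start; "torque": the same for the moment, N m; "opening": opening from 0.0 (shut) to 1.0 (fully open).
Only numpy, scipy, OpenCV 4.12 (cv2) and the standard library are available. Lean on these libraries where they do the work, as an engineer would, in place of code of your own. Each camera call takes 0.05 s, during which the arm holds its last target.

## Working session

There is one attempt and no reset: what is moved stays moved. The work goes in short steps, Python scripts to look and compute and a tool call to move; the robot and the scene stay as the last step left them, time stands still between calls to the robot, and variables do not carry over. Pictures are saved under pics/ and viewed, and the job is handed in when it is done.

Besides the shell and the picture viewer there is one more tool, called after "Emit:" in YAML: its name, and indented under it one key for each argument. step_arm: Moves the arm, as the interface text tells. Its arguments: {"type":"object","properties":{"plan":{"type":"array"},"fingers":{"type":"number"}},"required":["plan"]}

```bash
mkdir -p pics; ls; python3 - <<'E'
from bench import telemetry, viewer, ticket, nets, ctrl
import cv2
print(telemetry.get_obs(), ctrl.tip_reach)
for n in ("scene","top"):
    im=viewer.camera(n); cv2.imwrite(f"pics/{n}0.png",im[:,:,::-1]); print(n,viewer.get_calibration(n))
    for t in ("square_canister","low_canister","tall_canister","oblong_canister"):
        print(t,[(d['score'],d['extent']) for d in nets.boxes_of(t,n)[:4]])
E
```

```text
pics
{'time_s': 0.0, 'q': array([ 9.17702745e-01,  1.81515264e-01,  1.60801520e+00,  1.08500671e-05,
        1.35380529e+00, -2.06304538e-01]), 'dq': array([ 1.87098851e-03,  9.52936918e-04, -3.03592973e-04, -1.64754185e-04,
        1.02068989e-03, -7.11371467e-05]), 'joint_efforts': array([-1.19493334e-04, -4.44890249e+01, -3.51328683e+01, -1.87828614e-04,
        9.45926149e-03,  4.18329137e-05]), 'eef_pos': array([0.24806189, 0.51809132, 0.2131952 ]), 'eef_rot': array([ 2.98547128e-04,  8.46189408e-01,  5.32881531e-01, -8.18835005e-04]), 'wrist_force': array([ 0.19509192, -0.68624671,  0.26045726]), 'torque': array([-0.00218175, -0.00213815, -0.00840379]), 'opening': 1.0017646050289246} 0.008
scene {'K': array([[486.15081272,   0.        , 249.00636741],
       [  0.        , 486.15081272, 192.34770042],
       [  0.        ,   0.        ,   1.        ]]), 'dist': array([-0.11062233,  0.        ,  0.        ,  0.        ,  0.        ]), 'origin': array([1.52108933, 0.18604289, 1.30049077]), 'orientation': array([0.60682563, 0.21830606, 0.26608034, 0.71645403])}
square_canister [(0
[... 467 characters left out ...]
 , 258.97593208],
       [  0.        , 483.39946425, 192.25846261],
       [  0.        ,   0.        ,   1.        ]]), 'dist': array([-0.19227712,  0.        ,  0.        ,  0.        ,  0.        ]), 'origin': array([0.39725287, 0.01024561, 1.59075284]), 'orientation': array([ 0.71468947,  0.02921059, -0.03695887, -0.69785367])}
square_canister [(0.91, [221.2, 185.3, 250.7, 215.4]), (0.79, [271.6, 247.5, 303.7, 275.4]), (0.72, [339.9, 257.5, 380.1, 294.4])]
low_canister [(0.8, [338.6, 200.9, 378.3, 237.9]), (0.31, [218.3, 184.0, 248.6, 217.4])]
tall_canister [(0.68, [288.4, 153.7, 318.1, 181.8]), (0.22, [245.7, 117.0, 307.6, 129.0])]
oblong_canister [(0.86, [146.0, 136.4, 182.2, 187.0])]
```

```bash
python3 - <<'E'
import cv2
a=cv2.imread("pics/scene0.png");b=cv2.imread("pics/top0.png")
cv2.imwrite("pics/scene0c.png",cv2.resize(a[90:300,130:400],None,fx=2.9,fy=2.8,interpolation=cv2.INTER_CUBIC))
cv2.imwrite("pics/top0c.png",cv2.resize(b[100:310,130:400],None,fx=2.8,fy=2.8,interpolation=cv2.INTER_CUBIC))
E
```

```text
(no output)
```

View pics/scene0c.png

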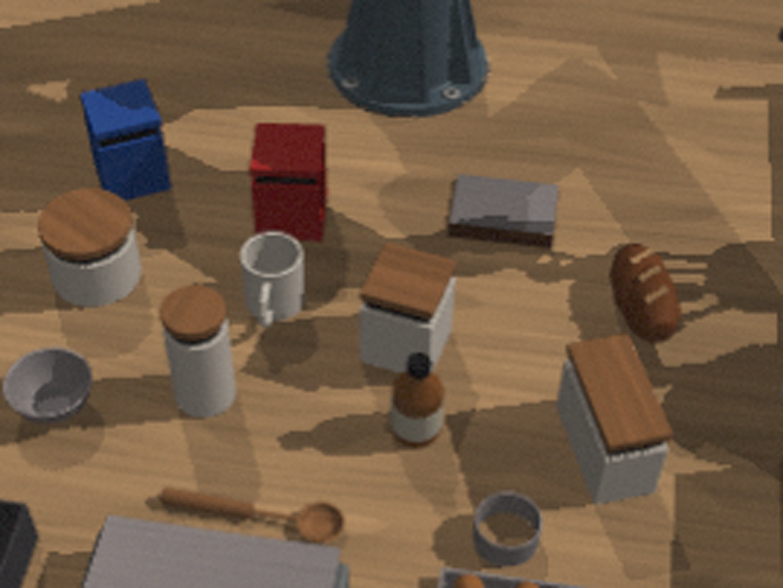

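View pics/top0c.png

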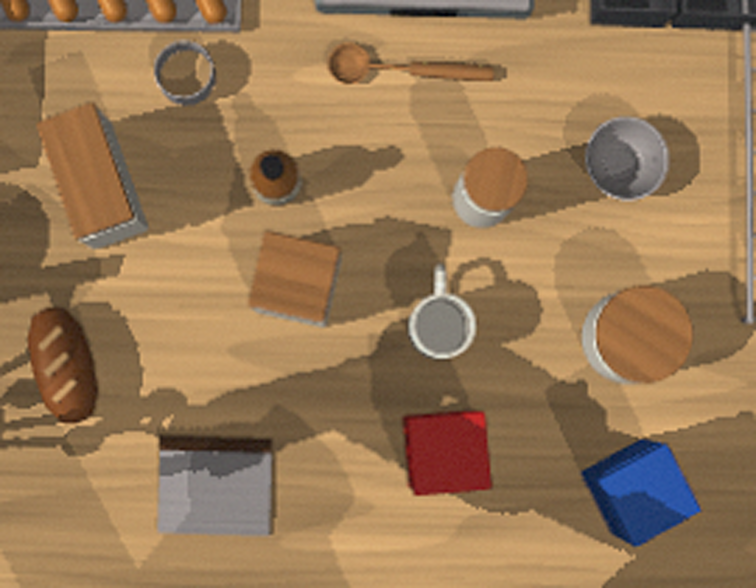

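View pics/top0.png

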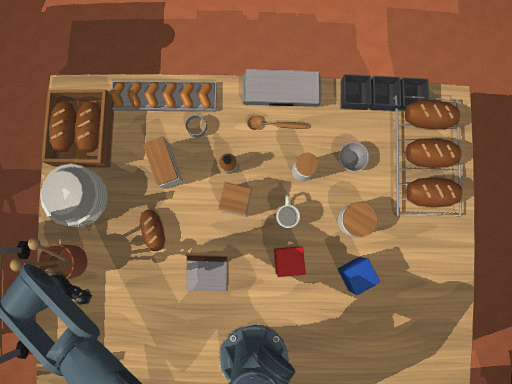

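Three square lidded boxes are visible in the top view: white with a wooden lid (235,199), red (290,261) and blue (360,275). The white one fits the description. The low round lid is at (360,219), the tall slim one at (307,165) and the oblong at (163,163). Next I'll measure the lid centres with both cameras.

```bash
cat > h.py <<'E'
import numpy as np, cv2
from scipy.spatial.transform import Rotation as Rn
from bench import telemetry, viewer
def rot(q): return Rn.from_quat(np.array(q)[[1,2,3,0]]).as_matrix()
def ray(n,uv):
    c=viewer.get_calibration(n); p=cv2.undistortPoints(np.array([[uv]],float),c["K"],c["dist"])[0,0]
    return np.array(c["origin"]), rot(c["orientation"])@np.array([p[0],-p[1],-1])
def atz(n,uv,z):
    o,d=ray(n,uv); return o+d*(z-o[2])/d[2]
def shift(target):
    s=telemetry.get_obs(); return rot(s["eef_rot"]).T@(np.array(target)-s["eef_pos"])
E
python3 - <<'E'
from h import *
T={"square":((296,277),(409,281),.1275),"low":((645,334),(87,223),.1025),"tall":((496,181),(194,312),.1575),"oblong":((88,171),(617,392),.1175)}
for k,(t,s,z) in T.items():
    t=(t[0]/2.8+130-.3,t[1]/2.8+100-.3); s=(s[0]/2.9+130-.3,s[1]/2.8+90-.3)
    a=atz("top",t,z);b=atz("scene",s,z)
    o1,d1=ray("top",t);o2,d2=ray("scene",s)
    x=np.linalg.lstsq(np.c_[d1,-d2],o2-o1,rcond=None)[0]
    print(k,a.round(4),b.round(4),"tri",((o1+d1*x[0]+o2+d2*x[1])/2).round(4),np.hypot(*a[:2]))
s=telemetry.get_obs();print(rot(s["eef_rot"]).round(3))
print(shift([*( -0,0),.2]))
E
python3 - <<'E'
import cv2
b=cv2.imread("pics/top0.png")
cv2.imwrite("pics/sqc.png",cv2.resize(b[170:230,200:270],None,fx=8,fy=8,interpolation=cv2.INTER_CUBIC))
E
```

```text
square [0.5137 0.0669 0.1275] [0.5234 0.0737 0.1275] tri [0.5142 0.07   0.1161] 0.5179873477834072
low [ 0.4613 -0.321   0.1025] [ 0.4707 -0.3124  0.1025] tri [ 0.4611 -0.3202  0.0915] 0.5619831606080947
tall [ 0.6198 -0.1458  0.1575] [ 0.6288 -0.1397  0.1575] tri [ 0.6209 -0.1448  0.1472] 0.6366769740625757
oblong [0.6264 0.3012 0.1175] [0.6355 0.3072 0.1175] tri [0.6279 0.3059 0.1066] 0.6950453652983491
[[ 0.432  0.902 -0.   ]
 [ 0.902 -0.432 -0.   ]
 [-0.    -0.    -1.   ]]
[-5.74991271e-01  3.27680483e-05  1.40826436e-02]
```

View pics/sqc.png

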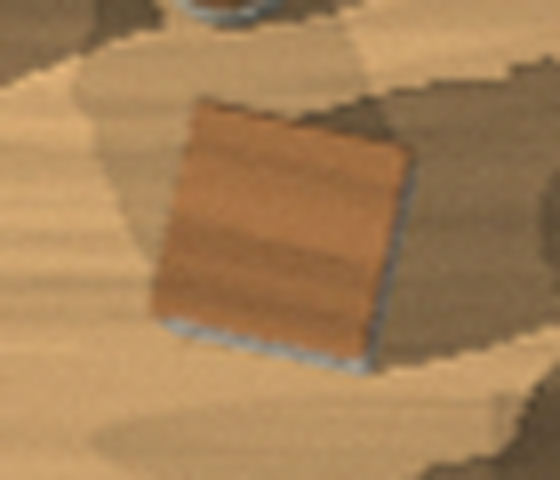

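The two cameras disagree by about 10 mm in a consistent direction. I'll move above the square canister and let the wrist camera and the known TCP decide.

```bash
python3 -c "
from h import *
print(shift([.515,.068,.26]))"
```

```text
[-0.29114903  0.43509534 -0.04594358]
```

Emit:
step_arm:
  plan:
    - [[0,0,-0.046],[0,0,0]]
    - [[-0.026,0.04,-0.046],[0,0,0]]
    - [[-0.052,0.08,-0.046],[0,0,0]]
    - [[-0.078,0.12,-0.046],[0,0,0]]
    - [[-0.104,0.16,-0.046],[0,0,0]]
  fingers: 0

```text
time_s: 1.0
eef_pos: [0.3483, 0.3542, 0.2604]
eef_rot: [0.0, 0.846, 0.533, 0.0]
wrist_force: [1.7, -0.5, 0.0]
opening: 0.141
```

Emit:
step_arm:
  plan:
    - [[-0.026,0.04,0],[0,0,0]]
    - [[-0.052,0.08,0],[0,0,0]]
    - [[-0.078,0.12,0],[0,0,0]]
    - [[-0.104,0.16,0],[0,0,0]]
    - [[-0.13,0.2,0],[0,0,0]]

```text
time_s: 1.5
eef_pos: [0.4727, 0.1502, 0.2604]
eef_rot: [0.0, 0.846, 0.533, 0.0]
wrist_force: [0.9, -0.0, -0.0]
opening: -0.006
```

Emit:
step_arm:
  plan:
    - [[-0.026,0.04,0],[0,0,0]]
    - [[-0.057,0.075,0],[0,0,0]]
    - [[-0.057,0.075,0],[0,0,0]]
    - [[-0.057,0.075,0],[0,0,0]]

```text
time_s: 1.9
eef_pos: [0.5151, 0.0673, 0.2599]
eef_rot: [-0.0, 0.847, 0.532, -0.0]
wrist_force: [-0.4, 0.4, -0.9]
opening: -0.001
```

```bash
python3 - <<'E'
from h import *
s=telemetry.get_obs();print(s['time_s'],s['eef_pos'],s['eef_rot'],s['opening'],s['wrist_force'])
for n in("wrist","scene","top"):
    c=viewer.get_calibration(n);im=viewer.camera(n)
    R=rot(c["orientation"]);
    import numpy as np
    tip=s['eef_pos']+rot(s['eef_rot'])@[0,0,.008]
    p=R.T@(tip-c["origin"]);p=np.array([[[p[0],-p[1],-p[2]]]])
    print(n,cv2.projectPoints(p,np.zeros(3),np.zeros(3),c["K"],c["dist"])[0].ravel())
    cv2.imwrite(f"pics/{n}1.png",im[:,:,::-1]); 
print(viewer.get_calibration("wrist"))
E
```

```text
1.9 [0.5150858  0.06733276 0.25987084] [-3.69478891e-04  8.46925523e-01  5.31711393e-01 -1.29977802e-04] -0.0014109826382777482 [-0.38512854  0.42226257 -0.88770694]
wrist [255.53032674 219.80623075]
scene [270.00279162 160.69066656]
top [233.63034395 194.52462753]
{'K': array([[316.27502865,   0.        , 255.47089997],
       [  0.        , 316.27502865, 184.84832121],
       [  0.        ,   0.        ,   1.        ]]), 'dist': array([-0.08917124,  0.        ,  0.        ,  0.        ,  0.        ]), 'origin': array([0.4530993 , 0.09836222, 0.42031022]), 'orientation': array([ 0.83755405, -0.11486819, -0.07322945,  0.5290992 ])}
```

View pics/wrist1.png

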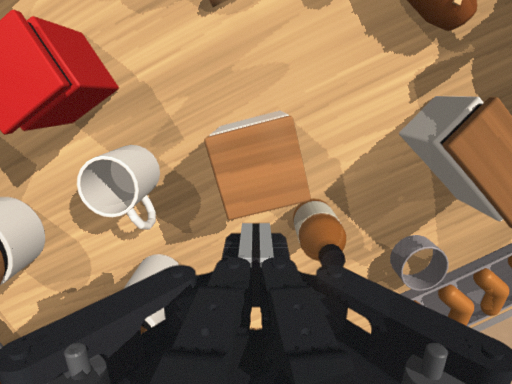

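View pics/scene1.png

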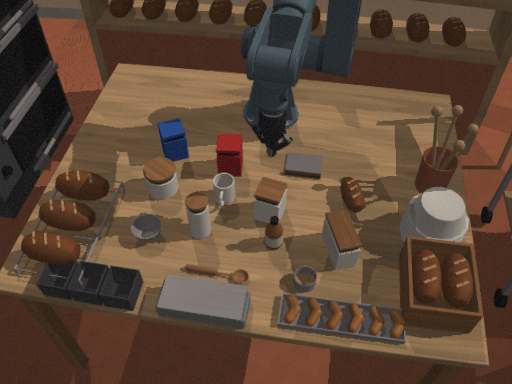

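View pics/top1.png

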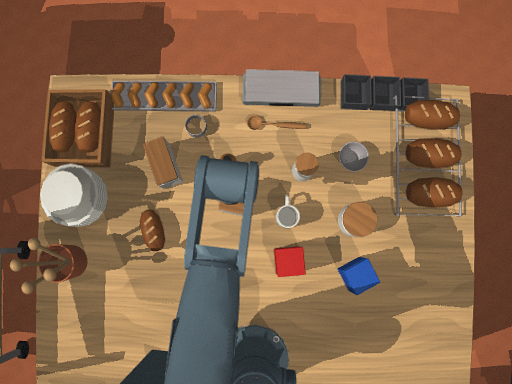

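```bash
python3 - <<'E'
from h import *
for z in (.1275,):
  P=[atz("wrist",p,z) for p in [(206,139),(290,115),(311,198),(230,220)]]
  print(np.mean(P,0), [np.linalg.norm(P[i]-P[i-1]).round(4) for i in range(4)])
a=cv2.imread("pics/scene1.png")[120:240,200:340]
cv2.imwrite("pics/s1c.png",cv2.resize(a,None,fx=5,fy=5,interpolation=cv2.INTER_CUBIC))
E
```

```text
[0.51523937 0.07317142 0.1275    ] [np.float64(0.083), np.float64(0.0803), np.float64(0.0826), np.float64(0.0828)]
```

View pics/s1c.png

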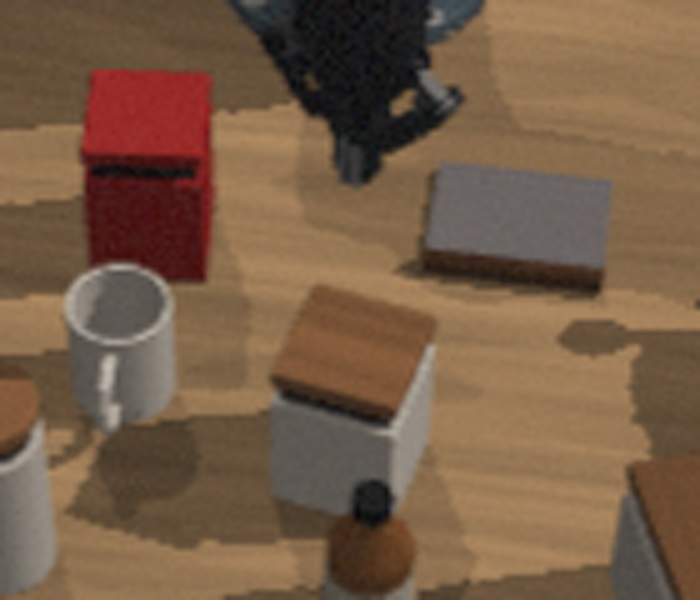

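The wrist camera puts the lid centre at (0.515, 0.073) and the top camera at (0.514, 0.067), so they agree. The scene camera is the one that's off. I'll descend on the square lid using force sensing.

Emit:
step_arm:
  plan:
    - [[0.001,-0.001,0.03],[0,0,0]]
    - [[0.002,-0.001,0.06],[0,0,0]]
    - [[0.002,-0.001,0.09],[0,0,0]]
    - [[0.002,-0.001,0.108],[0,0,0]]
    - [[0.002,-0.001,0.108],[0,0,0]]

```text
time_s: 2.55
eef_pos: [0.5122, 0.0722, 0.1494]
eef_rot: [-0.002, 0.846, 0.534, -0.002]
wrist_force: [-0.0, -0.1, 0.0]
opening: 0.0
```

Emit:
step_arm:
  plan:
    - [[0,0,0],[0,0,0]]
    - [[0,0,0.002],[0,0,0]]
    - [[0,0,0.004],[0,0,0]]
    - [[0,0,0.006],[0,0,0]]

```text
time_s: 2.95
eef_pos: [0.5156, 0.0705, 0.1469]
eef_rot: [0.001, 0.846, 0.533, 0.001]
wrist_force: [0.1, -0.2, 0.2]
opening: -0.004
```

Emit:
step_arm:
  plan:
    - [[0,0,0.002],[0,0,0]]
    - [[0,0,0.004],[0,0,0]]
    - [[0,0,0.006],[0,0,0]]

```text
time_s: 3.25
eef_pos: [0.515, 0.0704, 0.14]
eef_rot: [0.0, 0.846, 0.533, 0.0]
wrist_force: [0.0, -0.4, -0.4]
opening: 0.001
```

Emit:
step_arm:
  plan:
    - [[0,0,0.002],[0,0,0]]
    - [[0,0,0.004],[0,0,0]]

```text
time_s: 3.45
eef_pos: [0.5149, 0.0704, 0.1359]
eef_rot: [-0.0, 0.846, 0.533, -0.0]
wrist_force: [-0.1, -0.2, 0.6]
opening: 0.002
```

Emit:
step_arm:
  plan:
    - [[0,0,0.002],[0,0,0]]
    - [[0,0,0.004],[0,0,0]]

```text
time_s: 3.65
eef_pos: [0.515, 0.0704, 0.1319]
eef_rot: [0.0, 0.846, 0.533, -0.0]
wrist_force: [0.1, -0.3, 0.5]
opening: -0.002
```

Emit:
step_arm:
  plan:
    - [[0,0,0.002],[0,0,0]]
    - [[0,0,0.003],[0,0,0]]

```text
time_s: 3.85
eef_pos: [0.5149, 0.0705, 0.1288]
eef_rot: [-0.0, 0.846, 0.533, -0.0]
wrist_force: [-0.2, 0.5, -0.1]
opening: 0.001
```

Emit:
step_arm:
  plan:
    - [[0,0,0.001],[0,0,0]]
    - [[0,0,0.003],[0,0,0]]

```text
time_s: 4.05
eef_pos: [0.5152, 0.0704, 0.1262]
eef_rot: [0.0, 0.846, 0.533, 0.0]
wrist_force: [-0.1, 0.4, -0.1]
opening: -0.001
```

Emit:
step_arm:
  plan:
    - [[0,0,0.001],[0,0,0]]
    - [[0,0,0.002],[0,0,0]]

```text
time_s: 4.25
eef_pos: [0.515, 0.0704, 0.124]
eef_rot: [-0.0, 0.846, 0.533, -0.0]
wrist_force: [-0.4, 1.4, -1.1]
opening: -0.002
```

Emit:
step_arm:
  plan:
    - [[0,0,0.001],[0,0,0]]
    - [[0,0,0.002],[0,0,0]]

```text
time_s: 4.45
eef_pos: [0.515, 0.0704, 0.122]
eef_rot: [-0.0, 0.846, 0.533, -0.0]
wrist_force: [-0.3, -0.7, 0.4]
opening: -0.0
```

```bash
python3 - <<'E'
from h import *
s=telemetry.get_obs();print(s['time_s'],s['eef_pos'],s['wrist_force'],s['torque'])
for n in("scene","wrist"): cv2.imwrite(f"pics/{n}2.png",viewer.camera(n)[:,:,::-1])
a=cv2.imread("pics/scene2.png")[120:240,200:340]
cv2.imwrite("pics/s2c.png",cv2.resize(a,None,fx=5,fy=5,interpolation=cv2.INTER_CUBIC))
E
```

```text
4.45 [0.51495579 0.07042786 0.12200505] [-0.32548701 -0.67497337  0.40267021] [-0.00140275 -0.01940083 -0.03078687]
```

View pics/s2c.png

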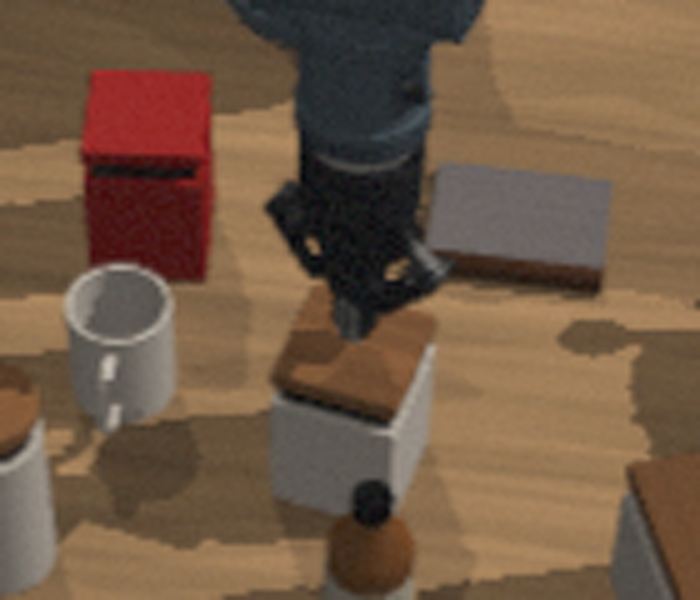

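View pics/wrist2.png

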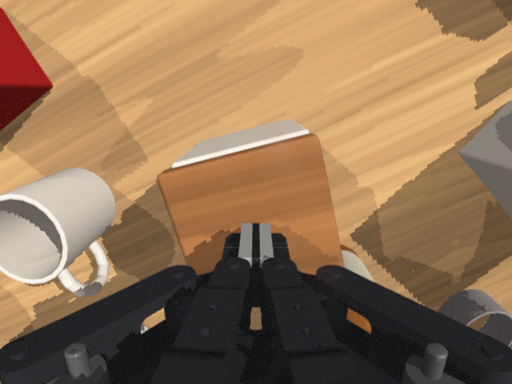

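No contact yet: the tip is a few mm above the lid and well centred. I'll continue in small steps.

Emit:
step_arm:
  plan:
    - [[0,0,0.001],[0,0,0]]
    - [[0,0,0.002],[0,0,0]]

```text
time_s: 4.75
eef_pos: [0.515, 0.0704, 0.1201]
eef_rot: [0.0, 0.846, 0.533, 0.0]
wrist_force: [-0.2, 0.6, 0.9]
opening: -0.005
```

Emit:
step_arm:
  plan:
    - [[0,0,0.001],[0,0,0]]
    - [[0,0,0.002],[0,0,0]]

```text
time_s: 4.95
eef_pos: [0.5149, 0.0704, 0.118]
eef_rot: [-0.0, 0.846, 0.533, -0.0]
wrist_force: [0.5, -0.4, -0.5]
opening: -0.0
```

Emit:
step_arm:
  plan:
    - [[0,0,0.001],[0,0,0]]
    - [[0,0,0.002],[0,0,0]]

```text
time_s: 5.15
eef_pos: [0.515, 0.0704, 0.116]
eef_rot: [-0.0, 0.846, 0.533, -0.0]
wrist_force: [0.3, -0.0, 0.1]
opening: -0.002
```

```bash
python3 - <<'E'
from h import *
for n in("scene","wrist"): cv2.imwrite(f"pics/{n}3.png",viewer.camera(n)[:,:,::-1])
a=cv2.imread("pics/scene3.png")[150:210,230:300]
b=cv2.imread("pics/wrist3.png")[110:300,130:360]
cv2.imwrite("pics/s3c.png",cv2.resize(a,None,fx=8,fy=8,interpolation=cv2.INTER_CUBIC))
cv2.imwrite("pics/w3c.png",cv2.resize(b,None,fx=3,fy=3,interpolation=cv2.INTER_CUBIC))
E
```

```text
(no output)
```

View pics/s3c.png

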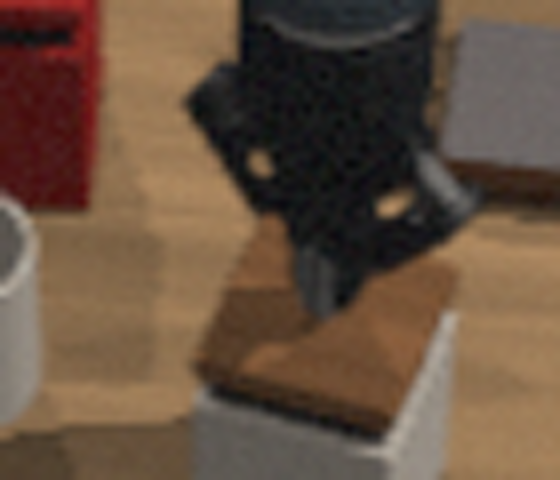

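View pics/w3c.png

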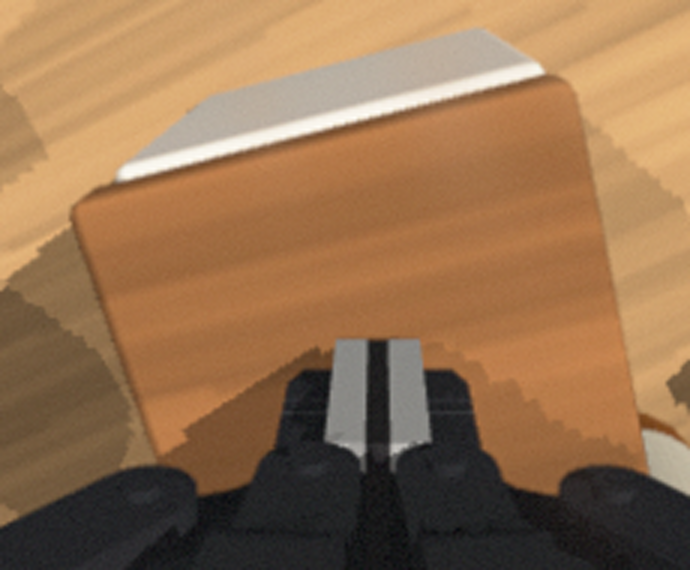

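Still just above the lid. Continuing.

Emit:
step_arm:
  plan:
    - [[0,0,0.001],[0,0,0]]
    - [[0,0,0.002],[0,0,0]]

```text
time_s: 5.45
eef_pos: [0.515, 0.0704, 0.1141]
eef_rot: [0.0, 0.846, 0.533, 0.0]
wrist_force: [0.1, 0.3, -0.1]
opening: -0.0
```

Emit:
step_arm:
  plan:
    - [[0,0,0.001],[0,0,0]]
    - [[0,0,0.002],[0,0,0]]

```text
time_s: 5.65
eef_pos: [0.5149, 0.0704, 0.112]
eef_rot: [-0.0, 0.846, 0.533, -0.0]
wrist_force: [0.2, 0.4, 0.7]
opening: -0.001
```

Emit:
step_arm:
  plan:
    - [[0,0,0.001],[0,0,0]]
    - [[0,0,0.001],[0,0,0]]

```text
time_s: 5.85
eef_pos: [0.515, 0.0704, 0.1111]
eef_rot: [0.0, 0.846, 0.533, -0.0]
wrist_force: [0.5, 0.3, 1.3]
opening: 0.002
```

```bash
python3 - <<'E'
from h import *
for n in("scene","wrist"): cv2.imwrite(f"pics/{n}4.png",viewer.camera(n)[:,:,::-1])
A=[cv2.resize(cv2.imread(f"pics/scene{i}.png")[165:225,240:295],None,fx=7,fy=7,interpolation=cv2.INTER_CUBIC) for i in (1,4)]
cv2.imwrite("pics/s4c.png",np.hstack(A))
b=cv2.imread("pics/wrist4.png")[110:300,130:360]
cv2.imwrite("pics/w4c.png",cv2.resize(b,None,fx=3,fy=3,interpolation=cv2.INTER_CUBIC))
E
```

```text
(no output)
```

View pics/s4c.png

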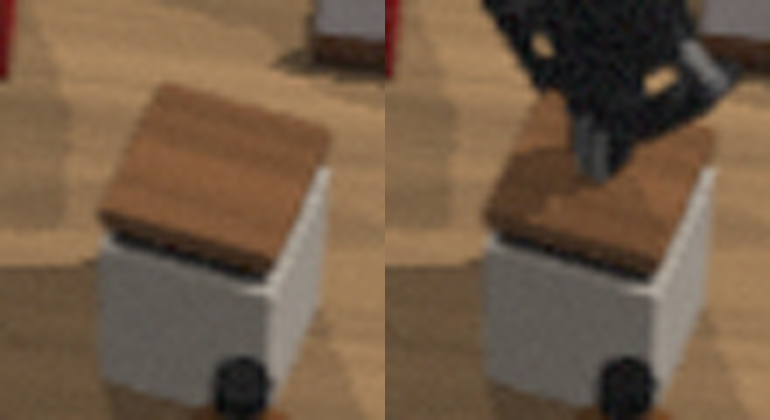

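View pics/w4c.png

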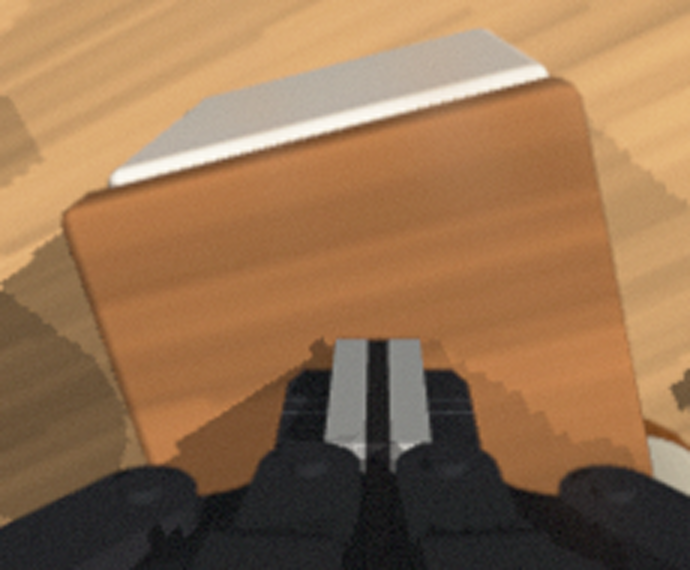

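The lid hasn't moved, so contact is still ahead. Continuing with 1 mm rows.

Emit:
step_arm:
  plan:
    - [[0,0,0.001],[0,0,0]]
    - [[0,0,0.002],[0,0,0]]

```text
time_s: 6.15
eef_pos: [0.515, 0.0704, 0.1093]
eef_rot: [0.0, 0.846, 0.533, 0.0]
wrist_force: [-1.7, -0.2, 4.4]
opening: -0.003
```

Emit:
step_arm:
  plan:
    - [[0,0,0.001],[0,0,0]]
    - [[0,0,0.002],[0,0,0]]

```text
time_s: 6.35
eef_pos: [0.515, 0.0704, 0.1071]
eef_rot: [0.0, 0.846, 0.533, 0.0]
wrist_force: [-1.1, 0.2, 3.4]
opening: 0.001
```

Emit:
step_arm:
  plan:
    - [[0,0,0.001],[0,0,0]]
    - [[0,0,0.002],[0,0,0]]

```text
time_s: 6.55
eef_pos: [0.515, 0.0704, 0.1051]
eef_rot: [0.0, 0.846, 0.533, 0.0]
wrist_force: [-0.9, 0.6, 3.6]
opening: -0.001
```

Contact at TCP z of about 0.1105, with a steady 4 N of sliding friction. The stop should be near 0.096–0.098.

Emit:
step_arm:
  plan:
    - [[0,0,0.001],[0,0,0]]
    - [[0,0,0.002],[0,0,0]]
    - [[0,0,0.003],[0,0,0]]

```text
time_s: 6.85
eef_pos: [0.515, 0.0704, 0.102]
eef_rot: [0.0, 0.846, 0.533, 0.0]
wrist_force: [-1.4, 0.5, 4.4]
opening: -0.001
```

```bash
python3 - <<'E'
from h import *
for n in("scene","wrist"): cv2.imwrite(f"pics/{n}5.png",viewer.camera(n)[:,:,::-1])
A=[cv2.resize(cv2.imread(f"pics/scene{i}.png")[165:225,240:295],None,fx=7,fy=7,interpolation=cv2.INTER_CUBIC) for i in (1,5)]
cv2.imwrite("pics/s5c.png",np.hstack(A))
E
```

```text
(no output)
```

View pics/s5c.png

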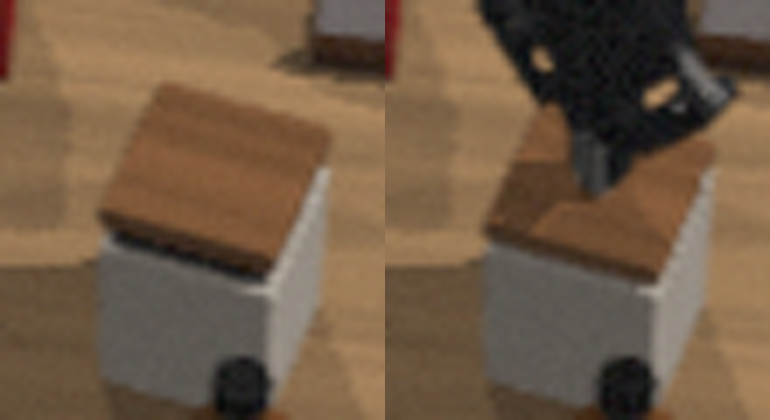

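The lid is sinking and the gap is nearly closed. I'll go on in 1 mm steps, looking for the stop.

Emit:
step_arm:
  plan:
    - [[0,0,0.001],[0,0,0]]
    - [[0,0,0.001],[0,0,0]]

```text
time_s: 7.15
eef_pos: [0.515, 0.0704, 0.1009]
eef_rot: [0.0, 0.846, 0.533, -0.0]
wrist_force: [-0.0, -0.2, 2.4]
opening: -0.001
```

Emit:
step_arm:
  plan:
    - [[0,0,0.001],[0,0,0]]
    - [[0,0,0.001],[0,0,0]]

```text
time_s: 7.35
eef_pos: [0.515, 0.0704, 0.1]
eef_rot: [0.0, 0.846, 0.533, 0.0]
wrist_force: [-0.1, 0.2, 1.6]
opening: -0.001
```

Emit:
step_arm:
  plan:
    - [[0,0,0.001],[0,0,0]]
    - [[0,0,0.001],[0,0,0]]

```text
time_s: 7.55
eef_pos: [0.515, 0.0704, 0.099]
eef_rot: [0.0, 0.846, 0.533, 0.0]
wrist_force: [-0.2, 0.4, 2.8]
opening: -0.002
```

Emit:
step_arm:
  plan:
    - [[0,0,0.001],[0,0,0]]
    - [[0,0,0.001],[0,0,0]]

```text
time_s: 7.75
eef_pos: [0.515, 0.0704, 0.098]
eef_rot: [-0.0, 0.846, 0.533, 0.0]
wrist_force: [-0.4, -0.3, 3.1]
opening: 0.002
```

Emit:
step_arm:
  plan:
    - [[0,0,0.001],[0,0,0]]
    - [[0,0,0.001],[0,0,0]]

```text
time_s: 7.95
eef_pos: [0.515, 0.0704, 0.097]
eef_rot: [0.0, 0.846, 0.533, 0.0]
wrist_force: [-0.6, -0.7, 1.7]
opening: -0.0
```

```bash
python3 - <<'E'
from h import *
for n in("scene","wrist"): cv2.imwrite(f"pics/{n}6.png",viewer.camera(n)[:,:,::-1])
A=[cv2.resize(cv2.imread(f"pics/scene{i}.png")[165:225,240:295],None,fx=7,fy=7,interpolation=cv2.INTER_CUBIC) for i in (5,6)]
cv2.imwrite("pics/s6c.png",np.hstack(A))
E
```

```text
(no output)
```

View pics/s6c.png

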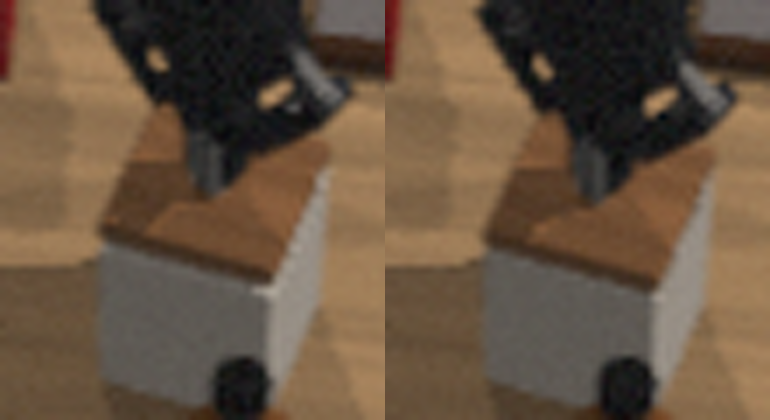

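Emit:
step_arm:
  plan:
    - [[0,0,0.001],[0,0,0]]
    - [[0,0,0.001],[0,0,0]]

```text
time_s: 8.25
eef_pos: [0.515, 0.0704, 0.0968]
eef_rot: [0.0, 0.846, 0.533, -0.0]
wrist_force: [-2.7, -0.5, 9.6]
opening: -0.002
```

Emit:
step_arm:
  plan:
    - [[0,0,0.001],[0,0,0]]
    - [[0,0,0.001],[0,0,0]]

```text
time_s: 8.45
eef_pos: [0.5151, 0.0704, 0.0967]
eef_rot: [0.0, 0.846, 0.533, -0.0]
wrist_force: [-7.3, -0.2, 16.7]
opening: -0.001
```

Force rises to 17 N with no further travel, so the square lid is home (stop at TCP 0.0968). By the same offset I expect the low lid to contact near 0.085 and stop at 0.072, and the tall one to contact near 0.140 and stop at 0.127. Now I'll retreat and move over to the low canister.

Emit:
step_arm:
  plan:
    - [[0,0,-0.003],[0,0,0]]
    - [[0,0,-0.04],[0,0,0]]
    - [[0,0,-0.085],[0,0,0]]
    - [[0,0,-0.13],[0,0,0]]
    - [[-0.04,0.013,-0.13],[0,0,0]]

```text
time_s: 8.95
eef_pos: [0.5136, 0.0309, 0.232]
eef_rot: [0.004, 0.845, 0.535, 0.005]
wrist_force: [1.2, -1.4, 0.6]
opening: 0.001
```

Emit:
step_arm:
  plan:
    - [[-0.045,0.014,0],[0,0,0]]
    - [[-0.09,0.028,0],[0,0,0]]
    - [[-0.135,0.043,0],[0,0,0]]
    - [[-0.18,0.057,0],[0,0,0]]
    - [[-0.22,0.07,0],[0,0,0]]

```text
time_s: 9.45
eef_pos: [0.4767, -0.202, 0.2248]
eef_rot: [0.0, 0.846, 0.533, -0.0]
wrist_force: [1.1, -1.3, -0.7]
opening: -0.001
```

Emit:
step_arm:
  plan:
    - [[-0.04,0.012,0],[0,0,0]]
    - [[-0.08,0.024,0],[0,0,0]]
    - [[-0.112,0.035,0],[0,0,0]]
    - [[-0.112,0.035,0],[0,0,0]]
    - [[-0.112,0.035,0],[0,0,0]]

```text
time_s: 9.95
eef_pos: [0.4601, -0.3163, 0.2243]
eef_rot: [-0.001, 0.847, 0.532, 0.0]
wrist_force: [0.0, 0.9, -0.2]
opening: 0.005
```

```bash
python3 - <<'E'
from h import *
s=telemetry.get_obs();print(s['time_s'],s['eef_pos'],s['wrist_force'])
for n in("scene","wrist"): cv2.imwrite(f"pics/{n}7.png",viewer.camera(n)[:,:,::-1])
A=[cv2.resize(cv2.imread(f"pics/scene{i}.png")[165:225,240:295],None,fx=7,fy=7,interpolation=cv2.INTER_CUBIC) for i in (1,7)]
cv2.imwrite("pics/s7c.png",np.hstack(A))
E
```

```text
9.95 [ 0.46013505 -0.3163088   0.22426687] [ 0.04403848  0.8665651  -0.23912216]
```

View pics/s7c.png

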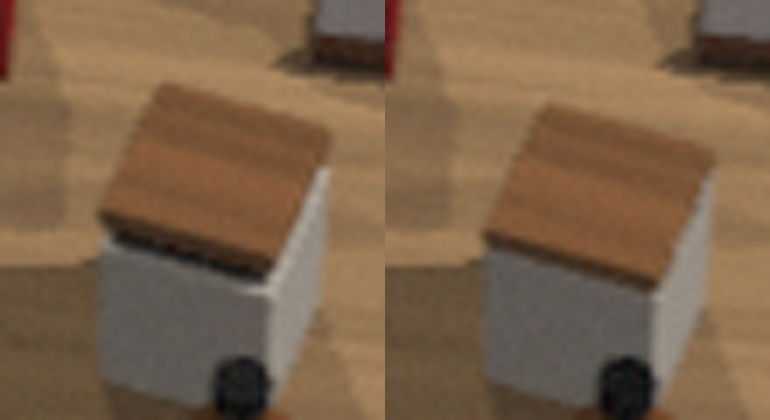

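View pics/wrist7.png

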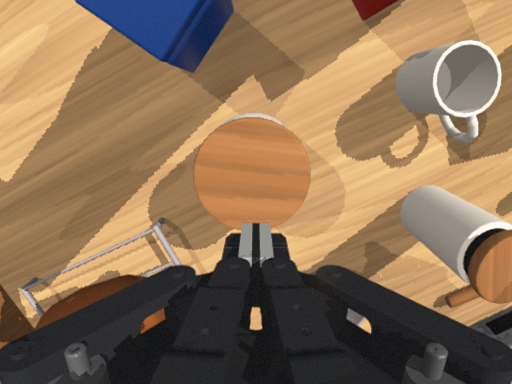

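The square lid is now flush. The low lid shows as a disc in the wrist view, about (252,174).

```bash
python3 - <<'E'
from h import *
a=atz("wrist",(194,174),.1025);b=atz("wrist",(311,174),.1025);c=atz("wrist",(252.5,174),.1025)
print(c,np.linalg.norm(a-b)); print(atz("wrist",(252.5,174),.09)); print(shift([c[0],c[1],.093]))
E
```

```text
[ 0.46030921 -0.31766739  0.1025    ] 0.1077709057601984
[ 0.46300797 -0.31906579  0.09      ]
[-0.00263674  0.00098918  0.13160406]
```

Centred within 2 mm. Descending to just above the expected contact.

Emit:
step_arm:
  plan:
    - [[0,0.001,0.035],[0,0,0]]
    - [[-0.001,0.001,0.07],[0,0,0]]
    - [[-0.001,0.001,0.1],[0,0,0]]
    - [[-0.001,0.001,0.12],[0,0,0]]
    - [[-0.001,0.001,0.126],[0,0,0]]

```text
time_s: 10.55
eef_pos: [0.4602, -0.3145, 0.0965]
eef_rot: [-0.002, 0.846, 0.534, -0.0]
wrist_force: [-0.1, -0.0, 0.1]
opening: 0.004
```

Emit:
step_arm:
  plan:
    - [[0,0,0],[0,0,0]]
    - [[0,0,0.002],[0,0,0]]
    - [[0,0,0.004],[0,0,0]]
    - [[0,0,0.005],[0,0,0]]

```text
time_s: 10.95
eef_pos: [0.4616, -0.3178, 0.095]
eef_rot: [0.001, 0.846, 0.533, 0.0]
wrist_force: [0.8, -0.5, -0.3]
opening: -0.002
```

Emit:
step_arm:
  plan:
    - [[0,0,0.001],[0,0,0]]
    - [[0,0,0.002],[0,0,0]]
    - [[0,0,0.003],[0,0,0]]

```text
time_s: 11.25
eef_pos: [0.4612, -0.3175, 0.0912]
eef_rot: [0.0, 0.846, 0.533, 0.0]
wrist_force: [-0.3, 0.5, 0.2]
opening: 0.006
```

Emit:
step_arm:
  plan:
    - [[0,0,0.001],[0,0,0]]
    - [[0,0,0.002],[0,0,0]]
    - [[0,0,0.003],[0,0,0]]

```text
time_s: 11.55
eef_pos: [0.4611, -0.3174, 0.088]
eef_rot: [-0.0, 0.846, 0.533, -0.0]
wrist_force: [0.3, -0.5, 0.5]
opening: 0.003
```

Emit:
step_arm:
  plan:
    - [[0,0,0.001],[0,0,0]]
    - [[0,0,0.002],[0,0,0]]
    - [[0,0,0.003],[0,0,0]]
    - [[0,0,0.004],[0,0,0]]

```text
time_s: 11.95
eef_pos: [0.4612, -0.3174, 0.0842]
eef_rot: [-0.0, 0.846, 0.533, -0.0]
wrist_force: [-1.6, 1.1, 3.4]
opening: -0.002
```

Emit:
step_arm:
  plan:
    - [[0,0,0.001],[0,0,0]]
    - [[0,0,0.002],[0,0,0]]
    - [[0,0,0.003],[0,0,0]]

```text
time_s: 12.25
eef_pos: [0.4611, -0.3174, 0.0812]
eef_rot: [0.0, 0.846, 0.533, -0.0]
wrist_force: [-1.2, 1.0, 3.7]
opening: -0.001
```

Emit:
step_arm:
  plan:
    - [[0,0,0.001],[0,0,0]]
    - [[0,0,0.002],[0,0,0]]
    - [[0,0,0.003],[0,0,0]]

```text
time_s: 12.55
eef_pos: [0.4611, -0.3174, 0.078]
eef_rot: [0.0, 0.846, 0.533, -0.0]
wrist_force: [-1.5, 1.1, 3.5]
opening: -0.004
```

Contact came at about 0.085, as predicted. On to the stop near 0.072.

Emit:
step_arm:
  plan:
    - [[0,0,0.001],[0,0,0]]
    - [[0,0,0.002],[0,0,0]]
    - [[0,0,0.003],[0,0,0]]
    - [[0,0,0.004],[0,0,0]]

```text
time_s: 12.95
eef_pos: [0.4611, -0.3174, 0.074]
eef_rot: [0.0, 0.846, 0.533, 0.0]
wrist_force: [-1.2, 1.0, 3.6]
opening: 0.0
```

Emit:
step_arm:
  plan:
    - [[0,0,0.001],[0,0,0]]
    - [[0,0,0.001],[0,0,0]]

```text
time_s: 13.15
eef_pos: [0.4611, -0.3174, 0.0729]
eef_rot: [0.0, 0.846, 0.533, 0.0]
wrist_force: [-1.2, 0.7, 2.5]
opening: 0.001
```

Emit:
step_arm:
  plan:
    - [[0,0,0.001],[0,0,0]]
    - [[0,0,0.001],[0,0,0]]

```text
time_s: 13.35
eef_pos: [0.4611, -0.3174, 0.072]
eef_rot: [0.0, 0.846, 0.533, 0.0]
wrist_force: [-0.7, 1.2, 2.5]
opening: -0.002
```

Emit:
step_arm:
  plan:
    - [[0,0,0.001],[0,0,0]]
    - [[0,0,0.001],[0,0,0]]

```text
time_s: 13.55
eef_pos: [0.4612, -0.3175, 0.0718]
eef_rot: [0.0, 0.846, 0.533, -0.0]
wrist_force: [-3.2, 2.2, 8.7]
opening: -0.0
```

Emit:
step_arm:
  plan:
    - [[0,0,0.0005],[0,0,0]]
    - [[0,0,0.001],[0,0,0]]

```text
time_s: 13.75
eef_pos: [0.4612, -0.3174, 0.0717]
eef_rot: [-0.0, 0.846, 0.533, -0.0]
wrist_force: [-6.3, 4.9, 19.1]
opening: 0.001
```

The low lid is home (19 N, stop at 0.0717). I'll rise and go to the tall one.

Emit:
step_arm:
  plan:
    - [[0,0,-0.003],[0,0,0]]
    - [[0,0,-0.045],[0,0,0]]
    - [[0,0,-0.095],[0,0,0]]
    - [[0,0,-0.145],[0,0,0]]
    - [[0,0,-0.19],[0,0,0]]

```text
time_s: 14.25
eef_pos: [0.4612, -0.3174, 0.2622]
eef_rot: [0.001, 0.846, 0.533, 0.0]
wrist_force: [0.8, -1.1, -0.5]
opening: 0.004
```

Emit:
step_arm:
  plan:
    - [[0,0,0],[0,0,0]]
    - [[0.045,0.014,0],[0,0,0]]
    - [[0.09,0.027,0],[0,0,0]]
    - [[0.135,0.041,0],[0,0,0]]
    - [[0.18,0.054,0],[0,0,0]]

```text
time_s: 14.75
eef_pos: [0.5885, -0.177, 0.2591]
eef_rot: [-0.0, 0.846, 0.533, -0.0]
wrist_force: [0.5, -1.0, 0.9]
opening: 0.002
```

Emit:
step_arm:
  plan:
    - [[0.025,0.007,0],[0,0,0]]
    - [[0.046,0.014,0],[0,0,0]]
    - [[0.046,0.014,0],[0,0,0]]
    - [[0.046,0.014,0],[0,0,0]]

```text
time_s: 15.15
eef_pos: [0.6198, -0.1427, 0.2589]
eef_rot: [-0.0, 0.846, 0.533, -0.001]
wrist_force: [-0.7, -0.2, -0.2]
opening: -0.002
```

```bash
python3 - <<'E'
from h import *
s=telemetry.get_obs();print(s['time_s'],s['eef_pos'],s['wrist_force'])
for n in("scene","wrist"): cv2.imwrite(f"pics/{n}8.png",viewer.camera(n)[:,:,::-1])
A=[cv2.resize(cv2.imread(f"pics/scene{i}.png")[150:245,130:220],None,fx=4,fy=4,interpolation=cv2.INTER_CUBIC) for i in (1,8)]
cv2.imwrite("pics/s8c.png",np.hstack(A))
E
```

```text
15.15 [ 0.61980121 -0.14274134  0.25893721] [-0.69699182 -0.21440254 -0.1909022 ]
```

View pics/s8c.png

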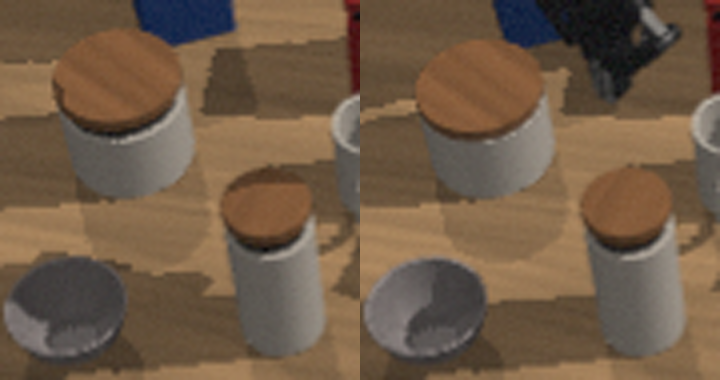

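View pics/wrist8.png

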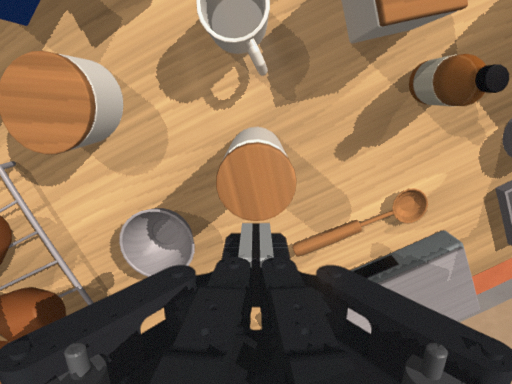

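The low lid is flush in the scene view. The tall lid's disc in the wrist view spans 217–297 × 141–221.

```bash
python3 - <<'E'
from h import *
for z in (.1575,.145):
  a=atz("wrist",(217,181),z);b=atz("wrist",(297,181),z);c=atz("wrist",(257,181),z)
  print(c,np.linalg.norm(a-b),shift([c[0],c[1],.15]))
E
```

```text
[ 0.62194722 -0.14344877  0.1575    ] 0.06874446950910777 [0.00136617 0.00225465 0.10945947]
[ 0.62498356 -0.14482569  0.145     ] 0.07202126675468111 [0.0014391  0.0055878  0.10945653]
```

Emit:
step_arm:
  plan:
    - [[0,0.002,0.035],[0,0,0]]
    - [[0,0.003,0.065],[0,0,0]]
    - [[0,0.003,0.09],[0,0,0]]
    - [[0,0.003,0.106],[0,0,0]]
    - [[0,0.003,0.106],[0,0,0]]

```text
time_s: 15.75
eef_pos: [0.6207, -0.1445, 0.1514]
eef_rot: [-0.002, 0.847, 0.532, -0.001]
wrist_force: [-0.9, 0.2, -0.3]
opening: 0.001
```

Emit:
step_arm:
  plan:
    - [[0,0,0],[0,0,0]]
    - [[0,0,0],[0,0,0]]
    - [[0,0,0.002],[0,0,0]]
    - [[0,0,0.004],[0,0,0]]
    - [[0,0,0.006],[0,0,0]]

```text
time_s: 16.25
eef_pos: [0.6231, -0.1443, 0.1485]
eef_rot: [0.0, 0.846, 0.533, 0.0]
wrist_force: [-1.2, 0.6, -0.4]
opening: 0.0
```

Emit:
step_arm:
  plan:
    - [[0,0,0.001],[0,0,0]]
    - [[0,0,0.002],[0,0,0]]
    - [[0,0,0.003],[0,0,0]]

```text
time_s: 16.55
eef_pos: [0.6228, -0.1442, 0.145]
eef_rot: [-0.0, 0.846, 0.533, -0.0]
wrist_force: [0.6, 0.9, -0.9]
opening: -0.0
```

Emit:
step_arm:
  plan:
    - [[0,0,0.001],[0,0,0]]
    - [[0,0,0.002],[0,0,0]]
    - [[0,0,0.003],[0,0,0]]
    - [[0,0,0.004],[0,0,0]]

```text
time_s: 16.95
eef_pos: [0.6228, -0.1442, 0.1413]
eef_rot: [0.0, 0.846, 0.533, 0.0]
wrist_force: [-0.1, 1.2, 3.6]
opening: -0.001
```

Contact near 0.142. Now pressing on to the stop near 0.127.

Emit:
step_arm:
  plan:
    - [[0,0,0.001],[0,0,0]]
    - [[0,0,0.002],[0,0,0]]
    - [[0,0,0.003],[0,0,0]]
    - [[0,0,0.004],[0,0,0]]

```text
time_s: 17.35
eef_pos: [0.6229, -0.1443, 0.1372]
eef_rot: [0.0, 0.846, 0.533, 0.0]
wrist_force: [-1.3, -0.2, 3.7]
opening: -0.0
```

Emit:
step_arm:
  plan:
    - [[0,0,0.001],[0,0,0]]
    - [[0,0,0.002],[0,0,0]]
    - [[0,0,0.003],[0,0,0]]
    - [[0,0,0.004],[0,0,0]]

```text
time_s: 17.75
eef_pos: [0.6229, -0.1443, 0.133]
eef_rot: [0.0, 0.846, 0.533, 0.0]
wrist_force: [-1.4, 1.1, 3.6]
opening: -0.005
```

Emit:
step_arm:
  plan:
    - [[0,0,0.001],[0,0,0]]
    - [[0,0,0.002],[0,0,0]]
    - [[0,0,0.003],[0,0,0]]
    - [[0,0,0.004],[0,0,0]]

```text
time_s: 18.15
eef_pos: [0.6228, -0.1442, 0.129]
eef_rot: [0.0, 0.846, 0.533, 0.0]
wrist_force: [-1.6, -0.1, 4.0]
opening: -0.001
```

Emit:
step_arm:
  plan:
    - [[0,0,0.001],[0,0,0]]
    - [[0,0,0.0015],[0,0,0]]

```text
time_s: 18.35
eef_pos: [0.6228, -0.1443, 0.1275]
eef_rot: [0.0, 0.846, 0.533, 0.0]
wrist_force: [-1.0, -0.1, 3.4]
opening: -0.003
```

Emit:
step_arm:
  plan:
    - [[0,0,0.001],[0,0,0]]
    - [[0,0,0.001],[0,0,0]]

```text
time_s: 18.55
eef_pos: [0.6228, -0.1443, 0.1268]
eef_rot: [0.0, 0.846, 0.533, 0.0]
wrist_force: [-0.3, 0.5, 5.1]
opening: -0.001
```

Emit:
step_arm:
  plan:
    - [[0,0,0.0005],[0,0,0]]
    - [[0,0,0.001],[0,0,0]]

```text
time_s: 18.75
eef_pos: [0.6232, -0.1444, 0.1269]
eef_rot: [0.0, 0.846, 0.533, 0.0]
wrist_force: [-3.3, 1.7, 11.6]
opening: -0.001
```

The tall lid has reached its stop at 0.1268, as predicted. Retreating.

Emit:
step_arm:
  plan:
    - [[0,0,-0.003],[0,0,0]]
    - [[0,0,-0.04],[0,0,0]]
    - [[0,0,-0.08],[0,0,0]]
    - [[0,0,-0.12],[0,0,0]]
    - [[0,0,-0.15],[0,0,0]]

```text
time_s: 19.25
eef_pos: [0.6232, -0.1444, 0.2779]
eef_rot: [0.001, 0.846, 0.533, 0.001]
wrist_force: [0.3, -0.5, -0.5]
opening: -0.003
```

Emit:
step_arm:
  plan:
    - [[0,0,0],[0,0,0]]
    - [[-0.01,-0.04,0],[0,0,0]]
    - [[-0.02,-0.08,0],[0,0,0]]
    - [[-0.03,-0.12,0],[0,0,0]]
    - [[-0.04,-0.16,0],[0,0,0]]

```text
time_s: 19.75
eef_pos: [0.4592, -0.1105, 0.2739]
eef_rot: [-0.001, 0.846, 0.533, -0.001]
wrist_force: [0.4, -0.2, 0.4]
opening: -0.001
```

Emit:
step_arm:
  plan:
    - [[0,0,0],[0,0,0]]
    - [[0,0,0],[0,0,0]]
    - [[0,0,0],[0,0,0]]

```text
time_s: 20.05
eef_pos: [0.4619, -0.1115, 0.2754]
eef_rot: [0.0, 0.846, 0.533, 0.0]
wrist_force: [0.4, -0.3, 1.1]
opening: 0.001
```

```bash
python3 - <<'E'
from h import *
s=telemetry.get_obs();print(s['time_s'],s['eef_pos'],s['wrist_force'],abs(s['dq']).max())
for n in("scene","top"): cv2.imwrite(f"pics/{n}9.png",viewer.camera(n)[:,:,::-1])
A=[cv2.resize(cv2.imread(f"pics/scene{i}.png")[110:300,130:380],None,fx=3,fy=3,interpolation=cv2.INTER_CUBIC) for i in (9,)]
cv2.imwrite("pics/s9c.png",np.vstack(A))
A=[cv2.resize(cv2.imread(f"pics/top{i}.png")[110:310,130:400],None,fx=1.45,fy=1.45,interpolation=cv2.INTER_CUBIC) for i in (0,9)]
cv2.imwrite("pics/t9c.png",np.hstack(A))
E
```

```text
20.05 [ 0.46187307 -0.11147795  0.27540584] [ 0.41959879 -0.30874538  1.13203813] 0.017575059346502605
```

View pics/s9c.png

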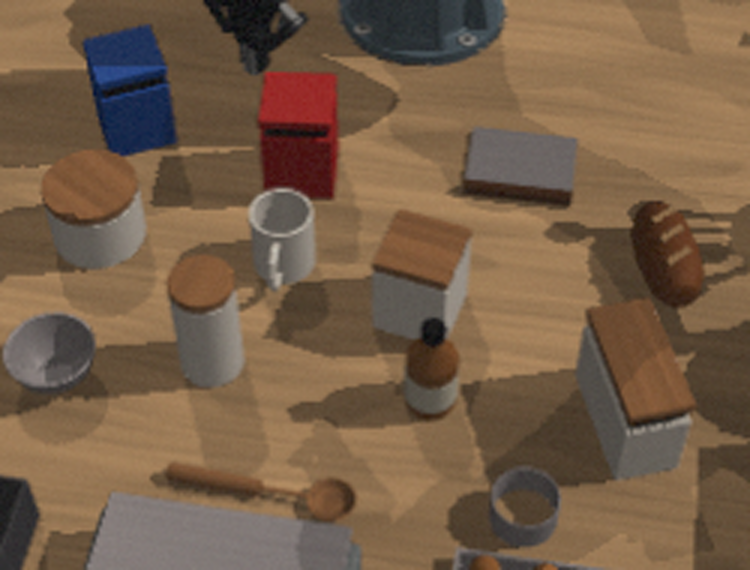

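View pics/t9c.png

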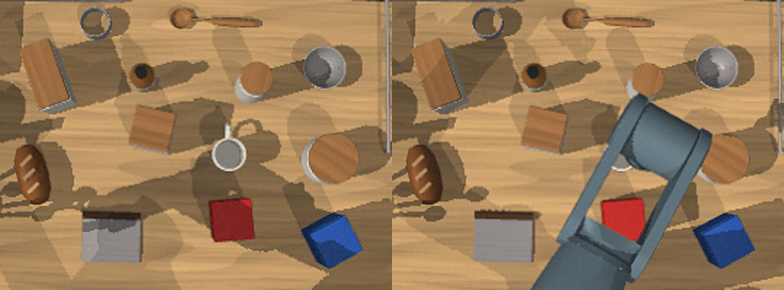

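The square, low and tall lids are flush and the oblong lid still stands up. Nothing has shifted, and the arm is clear at z 0.275.

```bash
python3 -c "
from bench import ticket
print(ticket.hand_in())"
```

```text
the job is handed in; nothing more can be done
None
```

I pressed the square, low wide and tall slim lids down to their stops in that order, using closed fingertips, then handed the job in at about 20 s of the 56 s allowed.

**Pressing:** Each lid slid down against about 4 N. The wrist force then rose with no further travel, to about 17 N, 20 N and 12 N in that order. The total wrist force stayed under 21 N in every reading, against the 40 N limit.

**Last checks:** In the scene view the three lids are flush, and the oblong lid still stands up. Nothing visibly moved between the first and last pictures from the top camera. The mug is partly hidden by the arm in that last one, but the scene camera shows it in place. The gripper is clear at z of about 0.275 m, with no contact force.

**What disagreed:**
- **Scene camera:** it placed the lids about 10 mm away from where the top and wrist cameras did. I used the top and wrist positions.
- **Contact height:** each lid was met 23–25 mm lower in reported tool height than the given sizes and `ctrl.tip_reach` predict. I found contact and the stop by force instead. The stops were then within 0.1 mm of the given canister heights relative to each other.

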